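# Unclamp and peel off the top tray

## Task

Turn the red clamp knob counterclockwise to its stop so that the steel jaw slides clear of the stack, then take the top tray by its upright pull tab and peel it off the sticky stack by tipping it up, not by pulling it up flat: raise the tab corner about 1 cm or more while the opposite corner still rests on the stack, then lift it away. Hold the tray up roughly level, hollow side up, at least 15 cm above the cabinet top, and finish still holding it. The rest of the stack must stay seated in its holder, and everything else must stay where it stands.

Things in the scene. Friction and masses are not known exactly. Their poses are not given: they have to be found in the camera images.
- holder: Fixed tray-stack holder: aluminium base plate 112 x 224 x 8 mm with a grey clamp block (60 x 70 mm, top 55 mm above the cabinet) at its +y end. Origin: centre of the plate's underside, on the cabinet top; z up, y along the holder towards the clamp. It never moves during the job; its place and yaw vary from start to start.
- pile: Lower nested trays: one loose rigid teal pile of 1.1 to 1.5 kg, 96 x 136 mm at the flanges, 34 mm high, foot 71 x 111 mm in a low frame on the holder. Origin: centre of its underside, on the holder plate 35 mm towards -y of the holder's origin, 8 mm above the cabinet; axes parallel to the holder's. Keep it seated.
- tray: Top tray: rigid formed shell, about 45 g, lighter teal, flange 96 (x) x 136 (y) x 2.5 mm, bowl 14 mm deep below the flange. Origin: centre of the underside of its floor; z up out of the hollow. Starts nested in the pile (origin 20 mm above the pile's, axes parallel), flange top 44.5 mm above the cabinet.
- tab (a point): Middle of the tray's upright pull tab at its +x, -y corner: a plate 6.5 mm thick (tray x) by 22 mm wide (tray y) that rises 25.5 mm above the flange top. This point is at (+43.5, -55, +30) mm in the tray's frame, 13.5 mm above the flange top. Pinch it from above, fingers closing along the tray's x, tips about 3 mm clear of the flange.
- far_corner (a point): Flange corner diagonally opposite the tab, at (-43, +63, +15.5) mm in the tray's frame. The tray clings to the pile at four hidden snap spots on its long sides, 48 mm to -y and 35 mm to +y of its middle; each holds with about 1.5 N and lets go once parted about 5 mm. A firm grip carries the tab along: turn the gripper with the tray as it tips about its +y end (0.25 rad frees it).
- knob_grip (a point): Grip point of the red wing knob on its upright axis, 73 mm above the cabinet, at (0, +72) mm in the holder's frame. The wing is 46 mm long, 11 mm thick and spans 60 to 84 mm above the cabinet. Its long direction lies 0.85 rad counterclockwise (from above) of this point's x axis, so at holder yaw + knob angle + 0.85 rad from world x.
- knob (a joint): Clamp knob angle in rad, 0 clamped (start), growing counterclockwise seen from above to its stop at 1.4; takes about 0.06 N m.
- jaw (a joint): Slide of the steel hold-down jaw (42 mm wide, 6 mm thick, underside 46 mm above the cabinet) away from the stack, m: 0 at the start, overlapping the tray's +y edge by 8 mm; driven by the knob, 10.8 mm per rad, 15 mm at the stop. Clear from 11 mm.
- disinfectant: Bystander: disinfectant trigger spray bottle, 264 mm tall, at the back right.
- cotton_jar: Bystander: opal jar with steel lid, 69 mm wide, 104 mm tall, at the back left.
- bottle_amber: Bystander: small amber bottle with a dark cap, 36 mm wide, 78 mm tall, at the back.
- bur_block: Bystander: bur stand, 32 x 70 x 38 mm, at the back.
- carton_strips: Bystander: small flat carton, 58 x 96 x 21 mm, at the front left.

How it is judged:
By the outcome, as a careful person would: the job done as asked, in the order asked, and still so for the second after the job is handed in, while the arm keeps its last pose, push and grip.
It also fails if it takes over 51 s, if anything falls off the work surface, if the arm or the gripper's body presses on something with over 40 N, if the wrist force passes 120 N, or if a joint passes its speed limit or range.

## Robot

A 6-joint arm with a two-finger parallel gripper is mounted at the origin on a cart in front of the work surface, level with it; the furniture and walls round the work are solid. World frame = base frame: x ahead of the robot, y to its left, z up, the work surface at z = 0. Lengths are in mm, angles in rad, forces in N, time in s.
With the tool pointing down it reaches from about 225 to 875 mm from the base axis. Payload 3.4 kg.
Tool frame: the origin (TCP) lies between the finger pads; the fingertips stand 22 mm ahead of it and the grasp point (between the pads) lies 3 mm ahead of it; z points along the fingers, y is the direction in which the jaws open and shut (so a half turn about z gives the same grasp; the last joint's range is limited). The gripper opens to 85 mm and grips with 20 to 120 N. Pads are 22 mm wide; open, the fingers measure 114 mm over their backs; the gripper's body (76 mm by 85 mm) begins 54 mm behind the grasp point. The pads swing forward as they close: fully open they stand 13 mm farther back than shut.
Start: joints at [1.057, 0.276, 1.505, -0, 1.361, -0.121], TCP at [220.115, 531.234, 253.328] pointing down, gripper open.
Joint ranges: [-2.89, 2.89], [-0.75, 2.08], [0.22, 2.7], [-1.18, 4.32], [0.11, 2.71], [-2.7, 2.7]. Speed limits (rad/s): [2.57, 2.57, 3.14, 3.14, 3.14, 3.14].

## Interface

Orientations are given as [roll, pitch, yaw] about the fixed x, y, z axes, in that order (R = Rz(yaw) Ry(pitch) Rx(roll)).
In Python, from bench import robot, camera, camera_info gives the robot as it stands.
- The arm moves only by the tool servo_tool, never from a script. Its argument "series" is a list of rows, each a list of 3 entries, a list of its own where there are three numbers: the opening, from -1 (shut) to 1 (fully open), so that 0 is half open, then the shift along the world's x, y, z in cm, then the turn, a rotation vector about the world's x, y, z in degrees. In form: [[gripper, [dx, dy, dz], [wx, wy, wz]], ...]. A call has exactly 5 rows; each row is the pose to reach, as a shift and turn from the pose commanded when the call began; what a row does not reach only later rows make up. A row lasts 1/10 s, in which the tool goes at most 50 mm and 8.59 degrees, less where a joint would pass 70% of its speed; a pose out of reach is approached as far as the arm can. A call with a gripper value outside its range is refused whole. The fingers move at their own pace and stop on an object; the grip force is fixed at half the most. Time passes only in rows, so rows that repeat a pose let the fingers close, or fill a call up. It gives the time, the measured TCP pose, the force and the opening at its end, in the units of the state.
- robot.get_state(): the state, without advancing time (a new reading comes with each control period).
- camera(name): name is "scene" or "top" or "wrist"; returns the picture (420x560x3 uint8, red, green, blue); there is no depth.
- camera_info(name): a dict with "fx", "fy", "cx", "cy" (pixels), "extrinsics" (4x4, takes a point from camera to world coordinates); the wrist camera has in their place "hand_eye" (4x4, takes a point from camera to tool coordinates, whose origin is the TCP and whose axes are the flange's). Camera axes: x right, y down, z forward; pixel columns grow to the right and rows downward; lengths in mm; the calibration is good to about 2 mm. A picture is of the moment at which its call begins: read the wrist's pose just before it. camera_info takes no time and is no camera call.
- robot.finish_job(): hands the job in, once; it reports no verdict.
The state is a dict: "clock": time; "joints": joint angles; "qd": joint speeds; "joint_torque": joint torques, N m; "ee_pos": TCP position; "orientation": TCP orientation; "wrist_force": force on the tool from outside, world axes, zero at the start; "moment": the same for the moment, N m; "grip_width": finger opening in mm.
Only numpy, scipy, OpenCV 4.12 (cv2) and the standard library are available. Lean on these libraries where they do the work, as an engineer would, in place of code of your own. Each camera call takes 0.05 s, during which the arm holds its last target.

## Working session

There is one attempt and no reset: what is moved stays moved. The work goes in short steps, Python scripts to look and compute and a tool call to move; the robot and the scene stay as the last step left them, time stands still between calls to the robot, and variables do not carry over. Pictures are saved under pics/ and viewed, and the job is handed in when it is done.

Besides the shell and the picture viewer there is one more tool, called by a JSON object that holds its "name" and its "arguments", one argument or row to a line. servo_tool: Moves the arm, as the interface text tells. Its arguments: {"type":"object","properties":{"series":{"type":"array"}},"required":["series"]}

```bash
mkdir -p pics; ls
python3 - <<'E'
from bench import robot, camera, camera_info
import cv2, numpy as np
s=robot.get_state(); print(s)
for n in ["scene","top","wrist"]:
    im=camera(n); cv2.imwrite(f"pics/{n}0.png",im[:,:,::-1]); np.save(f"pics/{n}0.npy",im); print(n,camera_info(n))
E
```

```text
pics
{'clock': 0.0, 'joints': array([ 1.05699989e+00,  2.76570177e-01,  1.50614679e+00, -1.14761073e-05,
        1.36074121e+00, -1.21005558e-01]), 'qd': array([-0.00109078, -0.0011964 ,  0.00086837,  0.00146349, -0.00141547,
       -0.00037512]), 'joint_torque': array([ 4.06503941e-04, -4.16785240e+01, -2.45802355e+01, -3.87684195e-04,
        1.11301109e-02, -1.35552591e-05]), 'ee_pos': array([219.84945574, 530.75606204, 252.44841792]), 'orientation': array([-3.13973942e+00, -2.14050035e-04,  2.74880398e+00]), 'wrist_force': array([ 0.08430436, -0.23501467,  0.46666819]), 'moment': array([-0.01394692,  0.05009158, -0.04560342]), 'grip_width': 85.60062116808413}
scene {'fx': 459.68509675548523, 'fy': 459.68509675548523, 'cx': 274.79390242546344, 'cy': 208.42253700026717, 'extrinsics': array([[ 9.08642689e-01, -3.06670994e-01,  2.83410242e-01,
         2.27731916e+02],
       [-4.17220971e-01, -6.38829261e-01,  6.46392943e-01,
        -5.15967105e+02],
       [-1.71792109e-02, -7.05584918e-01, -7.08417107e-01,
         7.54178253e+02],
       [ 0.00000000e+00,  0.00000000e+00,  0.000
[... 263 characters left out ...]
22e-01,  1.00209203e-02,  3.26036716e-02,
         1.06109529e+02],
       [-3.38323850e-02, -1.69769923e-01, -9.84902809e-01,
         9.26367907e+02],
       [ 0.00000000e+00,  0.00000000e+00,  0.00000000e+00,
         1.00000000e+00]])}
wrist {'fx': 318.7438886380917, 'fy': 318.7438886380917, 'cx': 272.842878160988, 'cy': 214.46965385452793, 'hand_eye': array([[-7.62269834e-04, -9.59198900e-01, -2.82731124e-01,
         7.19566226e+01],
       [ 9.99999509e-01, -5.52283259e-04, -8.22406682e-04,
         2.84175930e-01],
       [ 6.32703919e-04, -2.82731612e-01,  9.59198851e-01,
        -1.21003786e+02],
       [ 0.00000000e+00,  0.00000000e+00,  0.00000000e+00,
         1.00000000e+00]])}
```

View pics/scene0.png

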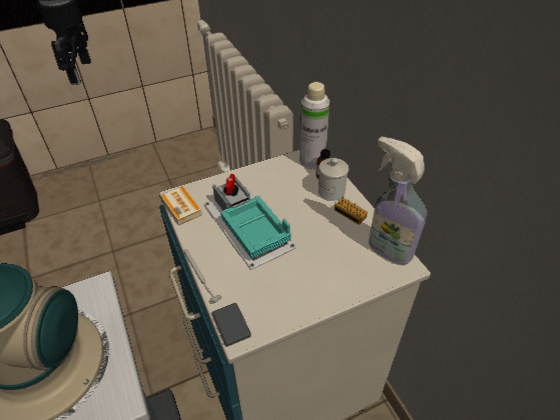

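View pics/top0.png

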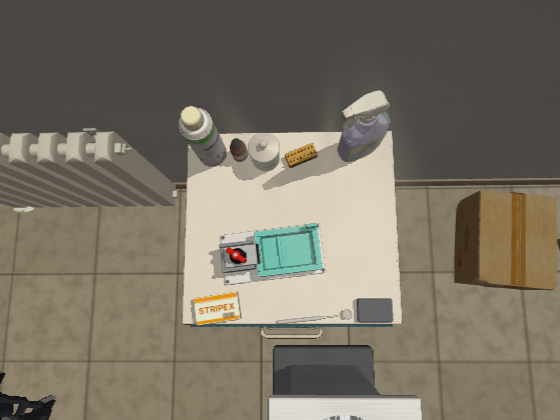

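View pics/wrist0.png

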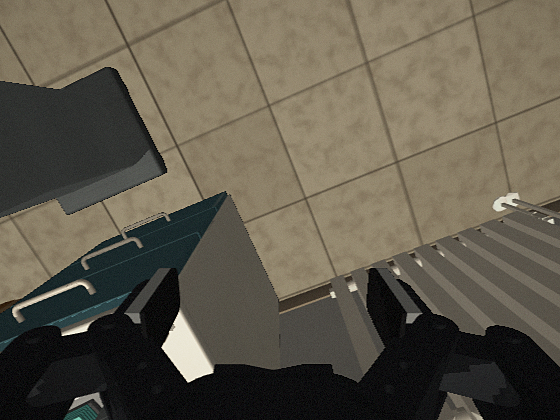

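The views show the holder near the front left of the cabinet. In the top view the tray is at about (290,250), the red knob at (236,255) and the carton at (216,308). I'll measure next.

```bash
cat > h.py <<'E'
import numpy as np, cv2
from bench import robot, camera, camera_info
def ray(n,uv,z):
    c=camera_info(n);T=np.array(c["extrinsics"])
    uv=np.atleast_2d(uv).astype(float)
    d=np.c_[(uv[:,0]-c["cx"])/c["fx"],(uv[:,1]-c["cy"])/c["fy"],np.ones(len(uv))]@T[:3,:3].T
    return T[:3,3]+d*((z-T[2,3])/d[:,2])[:,None]
def proj(n,P,T=None):
    c=camera_info(n);T=np.array(c["extrinsics"]) if T is None else T
    p=(np.atleast_2d(P)-T[:3,3])@T[:3,:3]
    return np.c_[p[:,0]/p[:,2]*c["fx"]+c["cx"],p[:,1]/p[:,2]*c["fy"]+c["cy"]]
E
python3 - <<'E'
from h import *
for n,(x0,y0,x1,y1) in dict(top=(205,210,345,330),scene=(190,160,310,280)).items():
    im=np.load(f"pics/{n}0.npy")
    cv2.imwrite(f"pics/{n}0c.png",cv2.resize(im[y0:y1,x0:x1,::-1],None,fx=5,fy=5,interpolation=cv2.INTER_CUBIC))
    hsv=cv2.cvtColor(im,cv2.COLOR_RGB2HSV)
    teal=cv2.inRange(hsv,(75,80,70),(95,255,255)); 
    m=np.zeros_like(teal);m[y0:y1,x0:x1]=teal[y0:y1,x0:x1]
    cs,_=cv2.findContours(m,cv2.RETR_EXTERNAL,cv2.CHAIN_APPROX_NONE); c=max(cs,key=cv2.contourArea)
    r=cv2.minAreaRect(c); print(n,r); b=cv2.boxPoints(r); print(ray(n,b,44.5).round(1))
    red=cv2.inRange(hsv,(0,150,80),(8,255,255))|cv2.inRange(hsv,(172,150,80),(180,255,255))
    m=np.zeros_like(red);m[y0:y1,x0:x1]=red[y0:y1,x0:x1]
    cs,_=cv2.findContours(m,cv2.RETR_EXTERNAL,cv2.CHAIN_APPROX_NONE); c=max(cs,key=cv2.contourArea)
    r=cv2.minAreaRect(c); print(r,ray(n,[r[0]],78).round(1), ray(n,cv2.boxPoints(r),80).round(1))
E
```

```text
top ((287.52337646484375, 249.8377227783203), (45.66826248168945, 63.41313552856445), 82.23483276367188)
[[496.2 189.6  44.5]
 [513.6  54.5  44.5]
 [417.   43.4  44.5]
 [399.9 175.9  44.5]]
((235.8711395263672, 254.66497802734375), (21.82994270324707, 8.427372932434082), 23.962491989135742) [[444.1 221.4  78. ]] [[445.3 245.2  80. ]
 [461.  238.4  80. ]
 [442.5 197.1  80. ]
 [426.9 204.   80. ]]
scene ((257.2142333984375, 223.97879028320312), (62.92036437988281, 50.14854431152344), 53.88066101074219)
[[395.4 170.7  44.5]
 [512.1 220.2  44.5]
 [519.3  43.5  44.5]
 [413.9   8.7  44.5]]
((230.0, 183.5), (19.0, 8.0), 90.0) [[441.7 214.   78. ]] [[444.2 245.6  80. ]
 [460.4 237.8  80. ]
 [438.  179.6  80. ]
 [422.5 187.   80. ]]
```

View pics/top0c.png

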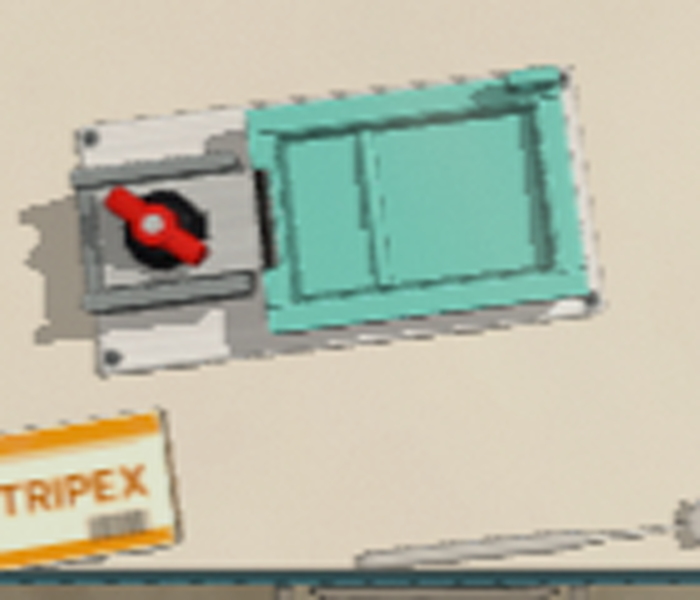

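View pics/scene0c.png

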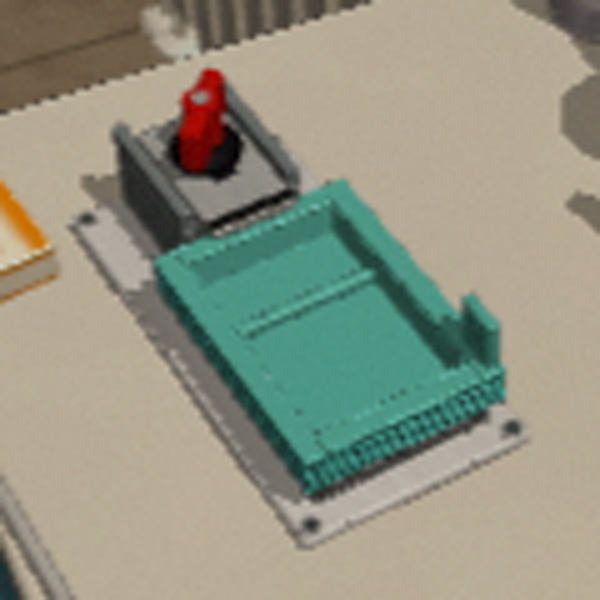

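Run:
```python
from h import *
f=lambda a:(np.array(a,float)+.5)/5-.5+[205,210]
s=ray("top",f([(90,137),(112,357),(592,300),(565,75)]),8);print(s.round(1),s.mean(0).round(1))
for a,b in((0,1),(3,2),(0,3),(1,2)):
    d=s[b]-s[a];print(np.linalg.norm(d).round(1),np.degrees(np.arctan2(d[1],d[0])).round(1))
g=lambda a:(np.array(a,float)+.5)/5-.5+[190,160]
q=ray("scene",g([(88,217),(311,525),(513,428)]),8);print(q.round(1))
t=ray("top",f([(248,108),(270,332),(588,297)]),44.5);print("flange",t.round(1))
k=ray("top",f([(152,224)]),84);print("knob",k.round(1), ray("scene",g([(203,96)]),84).round(1))
w=ray("top",f([(118,197),(195,253)]),84);d=w[0]-w[1];print("wing",np.arctan2(d[1],d[0]))
print("tab top", ray("top",f([(535,78)]),70).round(1), ray("scene",g([(482,312)]),70).round(1))
```

```text
[[489.4 261.3   8. ]
 [391.9 249.7   8. ]
 [415.6  38.8   8. ]
 [515.4  48.5   8. ]] [453.1 149.6   8. ]
98.1 -173.3
100.3 -174.4
214.3 -83.0
212.3 -83.6
[[391.8 249.2   8. ]
 [416.2  37.9   8. ]
 [513.6  48.9   8. ]]
flange [[496.8 187.   44.5]
 [401.4 177.2  44.5]
 [415.3  43.1  44.5]]
knob [[444.1 222.4  84. ]] [[445.6 221.9  84. ]]
wing 0.9442455231000604
tab top [[504.9  64.9  70. ]] [[505.7  62.9  70. ]]
```

Two views and the given sizes agree:

| Item | Estimate |
|---|---|
| Holder centre | (453,150) |
| Holder yaw | 0.117 rad |
| Knob | (444.5,222) |
| Wing angle | 0.96 rad |
| Tab | (506,65) |

I'll move to the knob now, turning the tool −102.6° on the way.

{"name": "servo_tool", "arguments": {
  "series": [
    [1, [2.2, -3, -1], [0, 0, -8.4]],
    [1, [4.5, -6.2, -2], [0, 0, -16.8]],
    [1, [6.7, -9.3, -3], [0, 0, -25.2]],
    [1, [9, -12.4, -4], [0, 0, -33.6]],
    [1, [11.2, -15.5, -5], [0, 0, -42]]
  ]
}}

```text
clock: 0.65
ee_pos: [332.7, 374.9, 202.8]
orientation: [3.142, 0.0, 2.01]
wrist_force: [0.1, 0.1, 0.4]
grip_width: 85.5
```

{"name": "servo_tool", "arguments": {
  "series": [
    [1, [2.2, -3, -1], [0, 0, -8.4]],
    [1, [4.5, -6.2, -2], [0, 0, -16.8]],
    [1, [6.7, -9.3, -3], [0, 0, -25.2]],
    [1, [9, -12.4, -4], [0, 0, -33.6]],
    [1, [11.2, -15.4, -5], [0, 0, -42]]
  ]
}}

```text
clock: 1.15
ee_pos: [444.8, 220.8, 152.8]
orientation: [3.142, 0.0, 1.276]
wrist_force: [1.2, 0.4, -0.2]
grip_width: 85.5
```

{"name": "servo_tool", "arguments": {
  "series": [
    [1, [0, 0, -0.5], [0, 0, -7]],
    [1, [0, 0, -1], [0, 0, -14]],
    [1, [0, 0, -1.5], [0, 0, -18.6]],
    [1, [0, 0, -2], [0, 0, -18.6]],
    [1, [0, 0, -2], [0, 0, -18.6]]
  ]
}}

```text
clock: 1.65
ee_pos: [443.5, 222.0, 132.5]
orientation: [-3.141, 0.001, 0.96]
wrist_force: [1.9, -0.5, -0.2]
grip_width: 85.5
```

Run:
```python
from h import *
from scipy.spatial.transform import Rotation as R
s=robot.get_state(); im=camera("wrist"); 
c=camera_info("wrist");T=np.eye(4);T[:3,:3]=R.from_euler("xyz",s["orientation"]).as_matrix();T[:3,3]=s["ee_pos"];print(T.round(3))
T=T@np.array(c["hand_eye"])
hsv=cv2.cvtColor(im,cv2.COLOR_RGB2HSV)
red=cv2.inRange(hsv,(0,150,110),(8,255,255))|cv2.inRange(hsv,(172,150,110),(180,255,255))
cs,_=cv2.findContours(red,cv2.RETR_EXTERNAL,cv2.CHAIN_APPROX_NONE); k=max(cs,key=cv2.contourArea);r=cv2.minAreaRect(k);print(r)
p=proj("wrist",[[444.5,222,84]],T);print(p)
o=im[:,:,::-1].copy();cv2.circle(o,tuple(int(v) for v in p[0]),4,(255,0,0),1);cv2.imwrite("pics/w1.png",o)
```

```text
[[ 5.74000e-01  8.19000e-01 -2.00000e-03  4.43502e+02]
 [ 8.19000e-01 -5.74000e-01 -1.00000e-03  2.22040e+02]
 [-1.00000e-03 -1.00000e-03 -1.00000e+00  1.32545e+02]
 [ 0.00000e+00  0.00000e+00  0.00000e+00  1.00000e+00]]
((274.3513488769531, 260.8918762207031), (27.290231704711914, 45.37411880493164), 9.462322235107422)
[[274.62403542 250.36454122]]
```

View pics/w1.png

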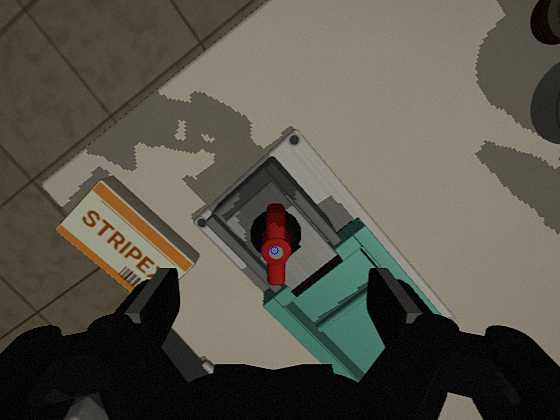

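The wing is centred on the predicted point, pixel (275,250), and lies straight along the image, so the tool is aligned. Next I'll go down and close on it.

{"name": "servo_tool", "arguments": {
  "series": [
    [1, [0, 0, -1.7], [0, 0, 0]],
    [1, [0, 0, -3.4], [0, 0, 0]],
    [1, [0, 0, -4.9], [0, 0, 0]],
    [0, [0, 0, -4.9], [0, 0, 0]],
    [-1, [0, 0, -4.9], [0, 0, 0]]
  ]
}}

```text
clock: 2.2
ee_pos: [444.3, 222.4, 84.6]
orientation: [3.141, -0.0, 0.959]
wrist_force: [-0.2, -0.8, 0.8]
grip_width: 59.3
```

{"name": "servo_tool", "arguments": {
  "series": [
    [-1, [0, 0, 0], [0, 0, 0]],
    [-1, [0, 0, 0], [0, 0, 0]],
    [-1, [0, 0, 0], [0, 0, 0]],
    [-1, [0, 0, 0], [0, 0, 0]],
    [-1, [0, 0, 0], [0, 0, 0]]
  ]
}}

```text
clock: 2.7
ee_pos: [445.2, 222.0, 85.2]
orientation: [3.139, -0.001, 0.959]
wrist_force: [1.7, -3.5, 6.6]
grip_width: 9.6
```

{"name": "servo_tool", "arguments": {
  "series": [
    [-1, [0, 0, 0], [0, 0, 4]],
    [-1, [0, 0, 0], [0, 0, 8]],
    [-1, [0, 0, 0], [0, 0, 12]],
    [-1, [0, 0, 0], [0, 0, 16]],
    [-1, [0, 0, 0], [0, 0, 20]]
  ]
}}

```text
clock: 3.2
ee_pos: [444.9, 222.1, 85.2]
orientation: [3.14, -0.001, 1.31]
wrist_force: [0.3, -3.4, 6.4]
grip_width: 10.0
```

Run:
```python
from h import *
s=robot.get_state();print(s["wrist_force"],s["moment"],s["grip_width"])
for n in("wrist","top"):
    im=camera(n);cv2.imwrite(f"pics/{n}2.png",im[:,:,::-1])
```

```text
[ 0.31239728 -3.4283725   6.38794303] [-0.40281812 -0.01822637 -0.07077672] 9.963440464232901
```

View pics/wrist2.png

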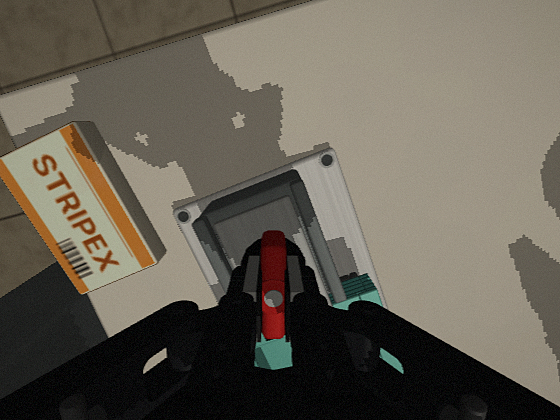

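The wing, at about (272,285), is held between the pads and turns with them; the moment of −0.07 N·m matches the stated knob torque. I'll turn the remaining 60° or so.

{"name": "servo_tool", "arguments": {
  "series": [
    [-1, [0, 0, 0], [0, 0, 7]],
    [-1, [0, 0, 0], [0, 0, 14]],
    [-1, [0, 0, 0], [0, 0, 21]],
    [-1, [0, 0, 0], [0, 0, 28]],
    [-1, [0, 0, 0], [0, 0, 35]]
  ]
}}

```text
clock: 3.8
ee_pos: [444.5, 222.0, 85.2]
orientation: [3.141, 0.0, 1.923]
wrist_force: [-0.4, -2.4, 7.7]
grip_width: 9.8
```

{"name": "servo_tool", "arguments": {
  "series": [
    [-1, [0, 0, 0], [0, 0, 6]],
    [-1, [0, 0, 0], [0, 0, 12]],
    [-1, [0, 0, 0], [0, 0, 18]],
    [-1, [0, 0, 0], [0, 0, 22]],
    [-1, [0, 0, 0], [0, 0, 25]]
  ]
}}

```text
clock: 4.3
ee_pos: [444.2, 221.8, 85.2]
orientation: [3.142, 0.001, 2.357]
wrist_force: [-0.1, -3.3, 8.0]
grip_width: 9.8
```

Run:
```python
from h import *
s=robot.get_state();print(s["wrist_force"],s["moment"],s["grip_width"],s["orientation"])
```

```text
[-0.11113955 -3.32554795  7.98647621] [-0.57830881  0.18880213 -0.09884112] 9.77312676706507 [3.14154821e+00 7.09933596e-04 2.35659095e+00]
```

{"name": "servo_tool", "arguments": {
  "series": [
    [-1, [0, 0, 0], [0, 0, 1]],
    [-1, [0, 0, 0], [0, 0, 2]],
    [-1, [0, 0, 0], [0, 0, 3]],
    [-1, [0, 0, 0], [0, 0, 4]],
    [-1, [0, 0, 0], [0, 0, 4]]
  ]
}}

```text
clock: 4.8
ee_pos: [444.3, 221.8, 85.2]
orientation: [3.141, 0.0, 2.42]
wrist_force: [-0.2, -3.4, 8.7]
grip_width: 9.6
```

Run:
```python
from h import *
s=robot.get_state();print(s["wrist_force"],s["moment"],s["grip_width"],s["orientation"])
```

```text
[-0.18112558 -3.36496213  8.71787513] [-0.66840222  0.09086515 -1.12300859] 9.615883022388948 [3.14121140e+00 1.16460985e-04 2.42035744e+00]
```

The moment jumped to −1.1 N·m, so the knob is at its stop. I'll open, rise and check the jaw.

{"name": "servo_tool", "arguments": {
  "series": [
    [1, [0, 0, 0], [0, 0, 0]],
    [1, [0, 0, 0], [0, 0, 0]],
    [1, [0, 0, 0], [0, 0, 0]],
    [1, [0, 0, 0.5], [0, 0, 0]],
    [1, [0, 0, 3], [0, 0, 0]]
  ]
}}

```text
clock: 5.3
ee_pos: [442.0, 221.6, 112.6]
orientation: [-3.136, -0.003, 2.424]
wrist_force: [0.7, -0.8, 0.6]
grip_width: 80.4
```

{"name": "servo_tool", "arguments": {
  "series": [
    [1, [0, 0, 4], [0, 0, 0]],
    [1, [1, -3, 7], [0, 0, -8]],
    [1, [2, -6, 8], [0, 0, -16]],
    [1, [3, -9, 8], [0, 0, -24]],
    [1, [4, -12, 8], [0, 0, -32]]
  ]
}}

```text
clock: 5.8
ee_pos: [484.6, 101.4, 195.4]
orientation: [3.14, 0.0, 1.861]
wrist_force: [0.5, -0.5, -0.5]
grip_width: 85.3
```

Run:
```python
from h import *
from scipy.spatial.transform import Rotation as R
s=robot.get_state();print(s["wrist_force"],s["ee_pos"],s["orientation"],s["grip_width"])
T=np.eye(4);T[:3,:3]=R.from_euler("xyz",s["orientation"]).as_matrix();T[:3,3]=s["ee_pos"]
im=camera("wrist");T=T@np.array(camera_info("wrist")["hand_eye"])
p=proj("wrist",[[444.5,222,84]],T);print(p)
cv2.imwrite("pics/w3.png",im[:,:,::-1])
im=camera("scene");cv2.imwrite("pics/s3.png",cv2.resize(im[140:280,170:310,::-1],None,fx=4,fy=4,interpolation=cv2.INTER_CUBIC))
```

```text
[ 0.46977217 -0.53917302 -0.47903459] [484.62944056 101.38676119 195.3872295 ] [3.13956732e+00 2.86696760e-04 1.86063379e+00] 85.31492338294561
[[266.23960999  32.27844856]]
```

View pics/w3.png

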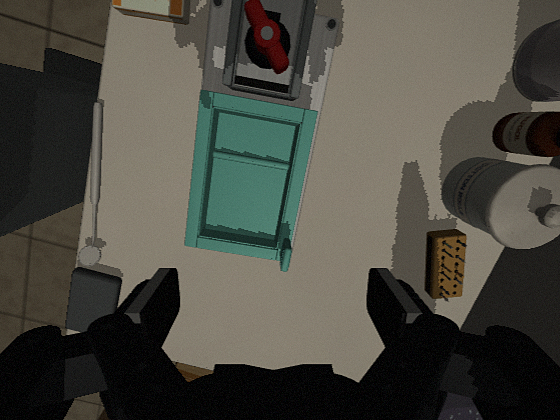

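View pics/s3.png

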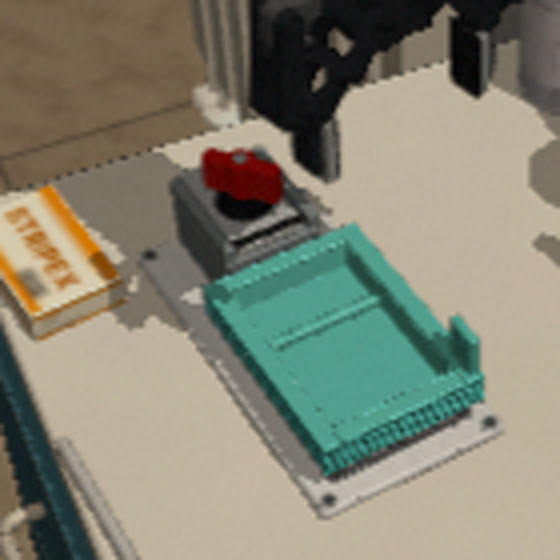

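The jaw has slid back clear of the tray edge, leaving a visible gap, and the wing has turned. The tab in the wrist view is at about (286,252), which I'll measure now.

Run:
```python
from h import *
from scipy.spatial.transform import Rotation as R
s=robot.get_state()
T=np.eye(4);T[:3,:3]=R.from_euler("xyz",s["orientation"]).as_matrix();T[:3,3]=s["ee_pos"]
c=camera_info("wrist");T=T@np.array(c["hand_eye"])
im=cv2.imread("pics/w3.png")
cv2.imwrite("pics/w3c.png",cv2.resize(im[220:290,250:320],None,fx=8,fy=8,interpolation=cv2.INTER_CUBIC))
def back(uv,z):
    uv=np.atleast_2d(uv);d=np.c_[(uv[:,0]-c["cx"])/c["fx"],(uv[:,1]-c["cy"])/c["fy"],np.ones(len(uv))]@T[:3,:3].T
    return T[:3,3]+d*((z-T[2,3])/d[:,2])[:,None]
th=.117;Rz=np.array([[np.cos(th),-np.sin(th),0],[np.sin(th),np.cos(th),0],[0,0,1]])
o=np.array([457,115,28])
m={k:o+Rz@v for k,v in dict(c1=(48,-68,16.5),c2=(-48,-68,16.5),c3=(-48,68,16.5),c4=(48,68,16.5),t1=(40.25,-66,42),t2=(46.75,-66,42),t3=(46.75,-44,42),t4=(40.25,-44,42)).items()}
print(back([[186,246],[203,92],[318,110]],44.5).round(1))
for k,v in m.items(): print(k,v.round(1),proj("wrist",[v],T).round(1))
```

```text
[[420.4  40.1  44.5]
 [405.6 173.3  44.5]
 [497.8 186.5  44.5]]
c1 [512.6  53.1  44.5] [[286.5 259.9]]
c2 [417.3  41.9  44.5] [[183.  243.4]]
c3 [401.4 176.9  44.5] [[198.9  85.6]]
c4 [496.7 188.1  44.5] [[317.4 107.5]]
t1 [504.7  54.1  70. ] [[279.2 269. ]]
t2 [511.1  54.9  70. ] [[286.7 270.2]]
t3 [508.6  76.8  70. ] [[291.6 246.5]]
t4 [502.1  76.   70. ] [[283.9 245.2]]
```

View pics/w3c.png

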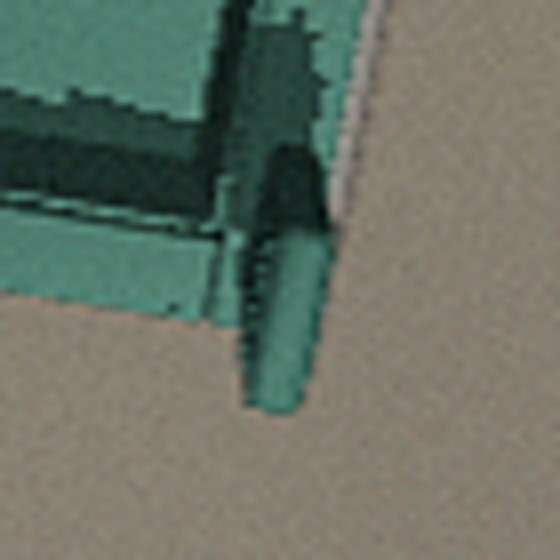

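The tab and tray corners match the model to 1–2 px. I'll go down to TCP z ≈ 70 over (507,65) at yaw 1.688.

{"name": "servo_tool", "arguments": {
  "series": [
    [1, [1.1, -1.8, -1], [0, 0, -5]],
    [1, [2.25, -3.65, -2], [0, 0, -9.9]],
    [1, [2.25, -3.65, -5], [0, 0, -9.9]],
    [1, [2.25, -3.65, -8], [0, 0, -9.9]],
    [1, [2.25, -3.65, -9], [0, 0, -9.9]]
  ]
}}

```text
clock: 6.4
ee_pos: [504.3, 66.3, 101.8]
orientation: [-3.136, -0.001, 1.694]
wrist_force: [-0.2, -1.1, 0.6]
grip_width: 85.7
```

Run:
```python
from h import *
s=robot.get_state();print(s["wrist_force"],s["ee_pos"],s["orientation"],s["grip_width"])
im=camera("wrist");cv2.imwrite("pics/w4.png",im[:,:,::-1])
```

```text
[-0.17350881 -1.11396969  0.63490488] [504.26962366  66.34985335 101.81457932] [-3.13593832e+00 -1.26538165e-03  1.69400599e+00] 85.71756452479208
```

View pics/w4.png

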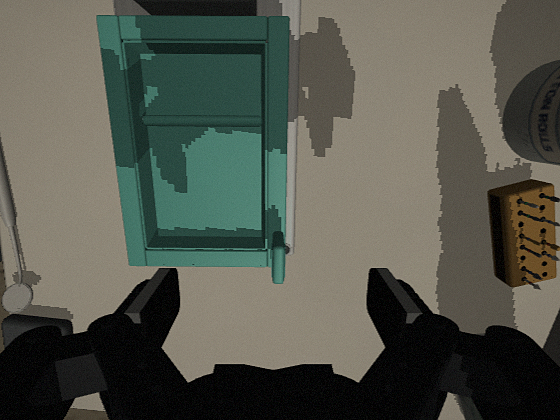

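{"name": "servo_tool", "arguments": {
  "series": [
    [1, [0, -0.1, -1.5], [0, 0, 0]],
    [1, [0, -0.1, -3], [0, 0, 0]],
    [1, [0, -0.1, -3.4], [0, 0, 0]],
    [1, [0, -0.1, -3.4], [0, 0, 0]],
    [1, [0, -0.1, -3.4], [0, 0, 0]]
  ]
}}

```text
clock: 6.95
ee_pos: [507.4, 65.0, 71.4]
orientation: [3.14, 0.0, 1.693]
wrist_force: [0.6, 1.2, -0.3]
grip_width: 85.1
```

Run:
```python
from h import *
s=robot.get_state();print(s["wrist_force"],s["ee_pos"],s["orientation"],s["grip_width"])
im=camera("wrist");cv2.imwrite("pics/w5.png",im[:,:,::-1])
```

```text
[ 0.5953633   1.21107836 -0.28698305] [507.38189595  64.9801269   71.35637311] [3.13968685e+00 1.96415907e-04 1.69337301e+00] 85.13453303663333
```

View pics/w5.png

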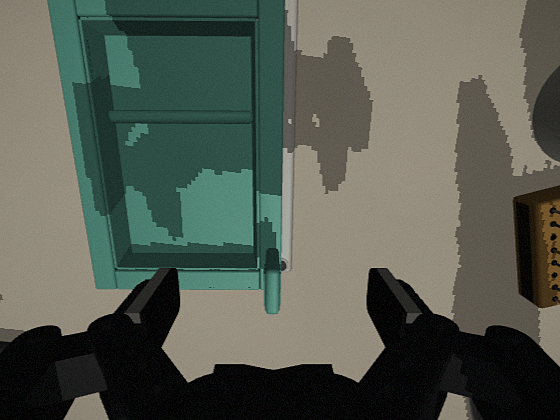

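The tab is centred between the pads at column 272, and the fingers are parallel to it. I'll close.

{"name": "servo_tool", "arguments": {
  "series": [
    [0, [0, 0, -0.1], [0, 0, 0]],
    [-0.6, [0, 0, -0.1], [0, 0, 0]],
    [-1, [0, 0, -0.1], [0, 0, 0]],
    [-1, [0, 0, -0.1], [0, 0, 0]],
    [-1, [0, 0, -0.1], [0, 0, 0]]
  ]
}}

```text
clock: 7.5
ee_pos: [506.6, 64.7, 69.4]
orientation: [3.141, 0.0, 1.693]
wrist_force: [0.1, -0.3, -0.7]
grip_width: 12.3
```

{"name": "servo_tool", "arguments": {
  "series": [
    [-1, [0, 0, 0], [0, 0, 0]],
    [-1, [0, 0, 0], [0, 0, 0]],
    [-1, [0, 0, 0], [0, 0, 0]],
    [-1, [0, 0, 0], [0, 0, 0]],
    [-1, [0, 0, 0], [0, 0, 0]]
  ]
}}

```text
clock: 8.0
ee_pos: [506.7, 64.7, 69.5]
orientation: [3.141, 0.0, 1.693]
wrist_force: [-0.1, -0.2, 2.6]
grip_width: 4.8
```

Run:
```python
from h import *
s=robot.get_state();print(s["wrist_force"],s["moment"],s["ee_pos"],s["orientation"],s["grip_width"])
im=camera("wrist");cv2.imwrite("pics/w6.png",im[:,:,::-1])
im=camera("scene");cv2.imwrite("pics/s6.png",cv2.resize(im[140:280,170:310,::-1],None,fx=4,fy=4,interpolation=cv2.INTER_CUBIC))
```

```text
[-0.06116762 -0.17644572  2.63666572] [ 0.06510912  0.0088749  -0.00185027] [506.74457274  64.74909213  69.47100781] [3.14118525e+00 3.06107077e-05 1.69287673e+00] 4.845793034056622
```

View pics/w6.png

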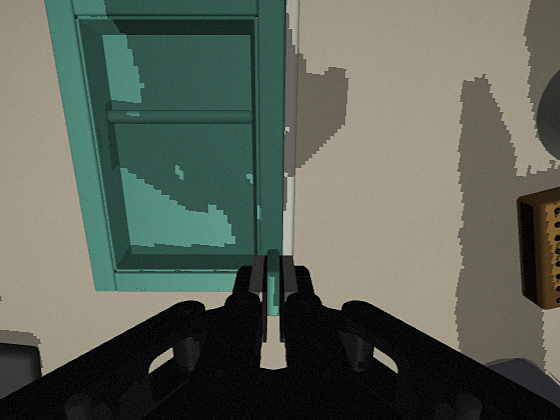

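View pics/s6.png

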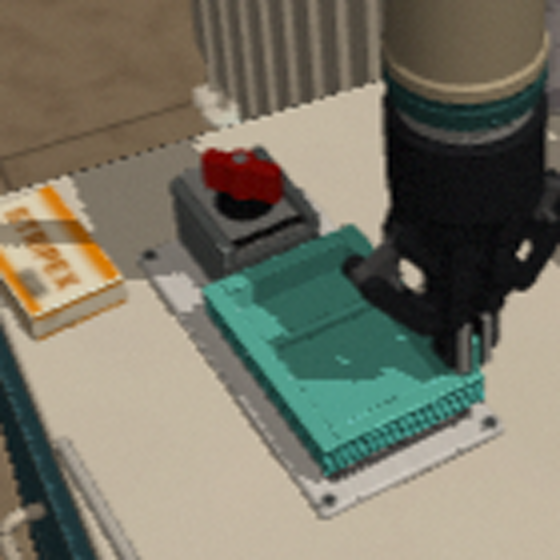

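The tab is gripped and the far end still lies flat. I'll peel by tipping about the +y end in a computed arc, first to 8°.

{"name": "servo_tool", "arguments": {
  "series": [
    [-1, [-0.01, 0.1, 0.43], [-1.99, -0.23, 0]],
    [-1, [-0.03, 0.22, 0.85], [-3.97, -0.47, 0]],
    [-1, [-0.04, 0.35, 1.27], [-5.96, -0.7, 0]],
    [-1, [-0.06, 0.5, 1.69], [-7.94, -0.94, 0]],
    [-1, [-0.06, 0.5, 1.69], [-7.94, -0.94, 0]]
  ]
}}

```text
clock: 8.6
ee_pos: [505.8, 70.1, 86.2]
orientation: [-3.141, 0.141, 1.696]
wrist_force: [0.2, -1.2, 0.2]
grip_width: 5.3
```

Run:
```python
from h import *
s=robot.get_state();print(s["wrist_force"],s["moment"],s["ee_pos"],s["orientation"],s["grip_width"])
im=camera("wrist");cv2.imwrite("pics/w7.png",im[:,:,::-1])
im=camera("scene");cv2.imwrite("pics/s7.png",cv2.resize(im[140:280,170:310,::-1],None,fx=4,fy=4,interpolation=cv2.INTER_CUBIC))
```

```text
[ 0.20007516 -1.24827325  0.17737418] [-0.07831103 -0.009016    0.06049542] [505.84321611  70.12699843  86.24649707] [-3.14072284  0.14057708  1.69552318] 5.318537298266666
```

View pics/w7.png

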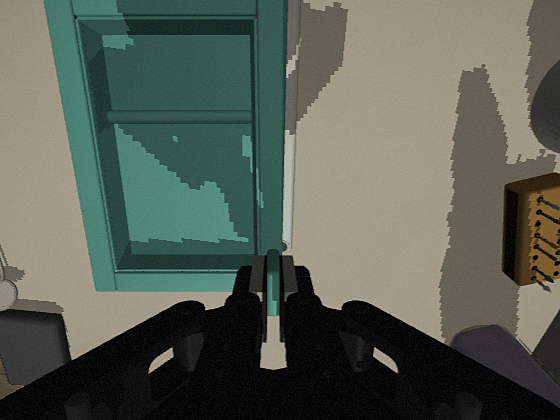

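View pics/s7.png

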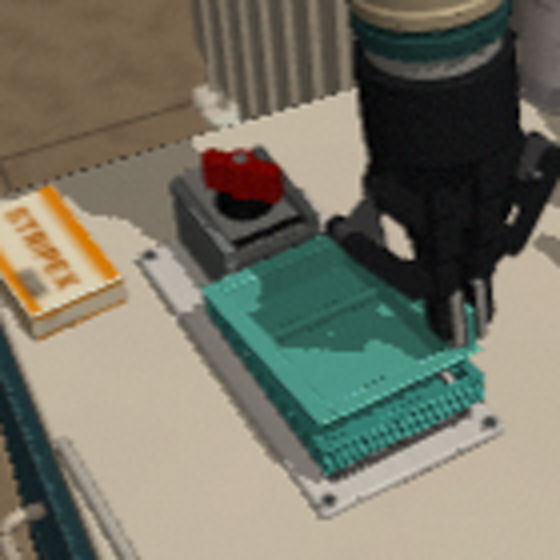

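The tray's −y end is raised, its +y end still rests on the pile, and the grip holds. I'll continue the arc to 18°.

{"name": "servo_tool", "arguments": {
  "series": [
    [-1, [-0.02, 0.16, 0.41], [-1.99, -0.23, 0]],
    [-1, [-0.04, 0.34, 0.81], [-3.97, -0.47, 0]],
    [-1, [-0.06, 0.52, 1.21], [-5.96, -0.7, 0]],
    [-1, [-0.09, 0.73, 1.6], [-7.94, -0.94, 0]],
    [-1, [-0.11, 0.94, 1.98], [-9.93, -1.17, 0]]
  ]
}}

```text
clock: 9.2
ee_pos: [505.4, 79.1, 106.0]
orientation: [-3.141, 0.314, 1.692]
wrist_force: [0.5, 0.9, 0.7]
grip_width: 5.6
```

Run:
```python
from h import *
s=robot.get_state();print(s["wrist_force"],s["moment"],s["ee_pos"],s["orientation"],s["grip_width"])
im=camera("wrist");cv2.imwrite("pics/w8.png",im[:,:,::-1])
im=camera("scene");cv2.imwrite("pics/s8.png",cv2.resize(im[140:280,170:310,::-1],None,fx=4,fy=4,interpolation=cv2.INTER_CUBIC))
```

```text
[0.48290315 0.91395598 0.69249227] [ 0.29515243  0.02483654 -0.09810588] [505.43265055  79.0701487  106.04018171] [-3.14132043  0.31411816  1.69168209] 5.55958713769978
```

View pics/s8.png

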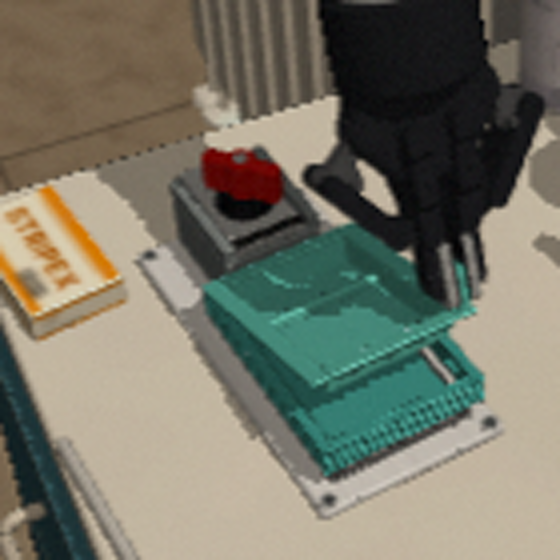

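The tray is tipped 18°, past the angle that frees it, and the pile is still seated. I'll lift away.

{"name": "servo_tool", "arguments": {
  "series": [
    [-1, [0, 0, 0.4], [0, 0, 0]],
    [-1, [0, -0.1, 1], [0, 0, 0]],
    [-1, [0, -0.2, 2], [0, 0, 0]],
    [-1, [0, -0.3, 3.5], [0, 0, 0]],
    [-1, [0, -0.4, 5], [0, 0, 0]]
  ]
}}

```text
clock: 9.8
ee_pos: [504.9, 74.6, 157.1]
orientation: [-3.14, 0.314, 1.692]
wrist_force: [0.5, 0.7, -0.4]
grip_width: 5.7
```

Run:
```python
from h import *
s=robot.get_state();print(s["wrist_force"],s["moment"],s["ee_pos"],s["orientation"],s["grip_width"])
im=camera("scene");cv2.imwrite("pics/s9.png",cv2.resize(im[100:280,150:330,::-1],None,fx=3,fy=3,interpolation=cv2.INTER_CUBIC))
```

```text
[ 0.4783182   0.65739185 -0.41890022] [0.16537561 0.00756978 0.00742441] [504.87102912  74.61650388 157.12412784] [-3.14026618  0.31373662  1.69244888] 5.661384279581919
```

View pics/s9.png

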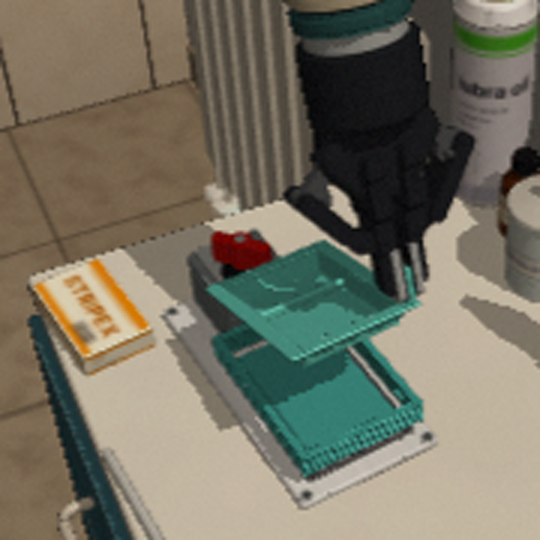

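The tray is clear of the pile. I'll raise it and turn it back level.

{"name": "servo_tool", "arguments": {
  "series": [
    [-1, [0, 0, 2], [1.5, 0.17, 0]],
    [-1, [0, 0, 4], [4, 0.47, 0]],
    [-1, [0, 0, 6], [7, 0.82, 0]],
    [-1, [0, 0, 8], [10, 1.17, 0]],
    [-1, [0, 0, 9], [12, 1.4, 0]]
  ]
}}

```text
clock: 10.35
ee_pos: [505.7, 74.6, 248.5]
orientation: [3.138, 0.102, 1.692]
wrist_force: [1.0, -0.1, -1.4]
grip_width: 5.2
```

{"name": "servo_tool", "arguments": {
  "series": [
    [-1, [0, 0, 1], [2, 0.23, 0]],
    [-1, [0, 0, 2], [4, 0.47, 0]],
    [-1, [0, 0, 2.5], [5.9, 0.7, 0]],
    [-1, [0, 0, 2.5], [5.9, 0.7, 0]],
    [-1, [0, 0, 2.5], [5.9, 0.7, 0]]
  ]
}}

```text
clock: 10.85
ee_pos: [504.7, 74.7, 271.0]
orientation: [3.141, -0.0, 1.692]
wrist_force: [0.1, 0.0, -0.9]
grip_width: 5.1
```

Run:
```python
from h import *
s=robot.get_state();print(s["wrist_force"],s["moment"],s["ee_pos"],s["orientation"],s["grip_width"])
for n in("scene","top","wrist"):
    im=camera(n);cv2.imwrite(f"pics/{n}10.png",im[:,:,::-1])
im=cv2.imread("pics/scene10.png");cv2.imwrite("pics/s10.png",cv2.resize(im[60:280,150:370],None,fx=2.7,fy=2.7,interpolation=cv2.INTER_CUBIC))
im=cv2.imread("pics/top10.png");cv2.imwrite("pics/t10.png",cv2.resize(im[100:330,170:410],None,fx=2.5,fy=2.5,interpolation=cv2.INTER_CUBIC))
```

```text
[ 0.11857367  0.00927534 -0.91746886] [-0.01147925 -0.04170671 -0.03785499] [504.74307962  74.68418929 271.0269493 ] [ 3.14120917e+00 -2.97354437e-05  1.69193631e+00] 5.05957230291089
```

View pics/s10.png

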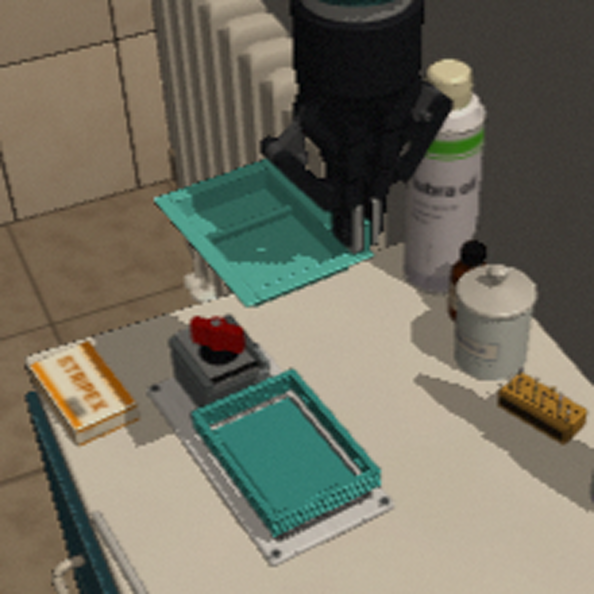

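View pics/t10.png

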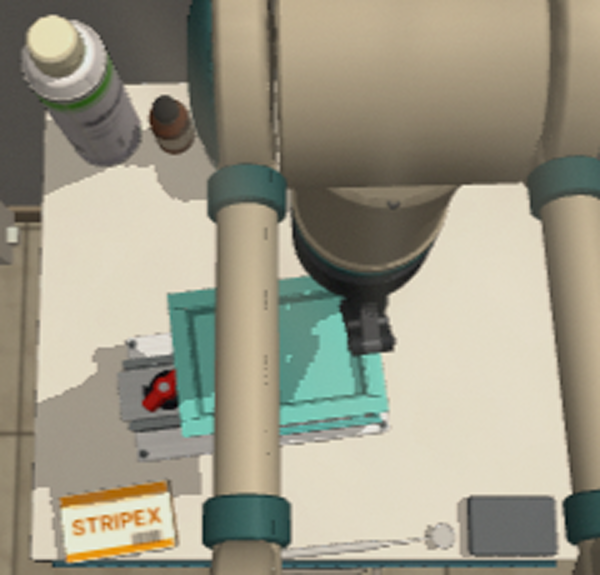

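View pics/wrist10.png

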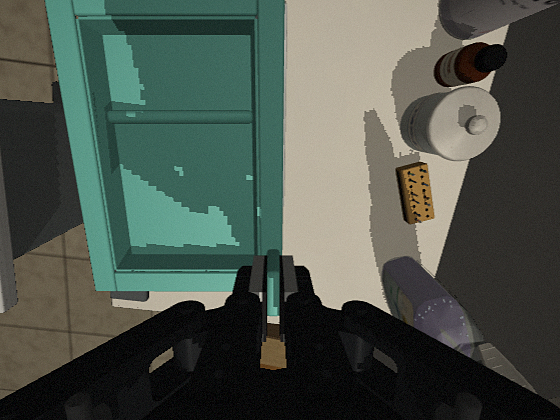

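The wrist view matches the one at the grasp: corners still at (78,18) and (96,290), so there's no slip and the tray is level. The pile is in its frame, the knob and jaw are open, and the bystanders haven't moved. I'll hold briefly, then hand in.

{"name": "servo_tool", "arguments": {
  "series": [
    [-1, [0, 0, 0], [0, 0, 0]],
    [-1, [0, 0, 0], [0, 0, 0]],
    [-1, [0, 0, 0], [0, 0, 0]],
    [-1, [0, 0, 0], [0, 0, 0]],
    [-1, [0, 0, 0], [0, 0, 0]]
  ]
}}

```text
clock: 11.5
ee_pos: [504.9, 75.2, 271.0]
orientation: [3.141, -0.0, 1.693]
wrist_force: [0.8, -0.0, -0.5]
grip_width: 5.6
```

Run:
```python
from h import *
s=robot.get_state();print(s["clock"],s["wrist_force"],s["ee_pos"],s["grip_width"])
print(robot.finish_job())
```

```text
11.5 [ 0.80306552 -0.03683323 -0.52128802] [504.92311621  75.18181355 271.01231263] 5.56609673974256
the job is handed in; nothing more can be done
None
```

I handed the job in at 11.5 s with the tray still held level, hollow side up. Its floor is about 23 cm above the cabinet top.

- **Knob and jaw:** I turned the knob counterclockwise until the wrist moment jumped from 0.1 to 1.1 N·m at its stop. A picture after release showed a gap between the jaw and the tray edge.
- **Peel:** I gripped the tab and tipped the tray 18° about its +y end. That raised the tab by about 3.7 cm while the far end stayed on the pile. Then I lifted it away and levelled it.
- **Last checks:** The wrist view looked the same as at the grasp, so the tray had not slipped. The scene view showed the pile seated. The carton, jar, amber bottle, bur stand and spray bottle looked to be in place and upright by eye; I did not measure their positions. I saw no wrist force above about 9 N.
- **Limits of the checks:** The arm hid part of the final top view, so I judged the knob's end angle from the stop moment and the earlier wrist and scene views. The grip width read about 1 to 1.5 mm under the tab's 6.5 mm, and it read low by a similar amount on the knob.

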